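Raise the inspection hood's window to the pointer

ROBOT

A 6-joint arm with a two-finger parallel gripper is mounted at the origin on the work surface. World frame = base frame: x ahead of the robot, y to its left, z up, the work surface at z = 0. Lengths are in mm, angles in rad, forces in N, time in s.
With the tool pointing down it reaches from about 325 to 925 mm from the base axis. Payload 3.1 kg.
Tool frame: the origin (TCP) lies midway between the tips of the shut fingers; the grasp point (between the pads) lies 19 mm behind it; z points along the fingers, y is the line along which they close (so a half turn about z gives the same grasp; the last joint's range is limited). The gripper opens to 85 mm and grips with 20 to 120 N. Pads are 22 mm wide; open, the fingers measure 114 mm over their backs; the gripper's body (76 mm by 85 mm) begins 54 mm behind the grasp point. The pads swing forward as they close: fully open they stand 13 mm farther back than shut.
Start: joints at [-1.251, 0.217, 1.613, -0, 1.311, -0.112], TCP at [261.588, -567.636, 231.3] pointing down, gripper open.
Joint ranges: [-2.75, 2.75], [-0.78, 2.1], [0.31, 2.55], [-1.13, 4.27], [0.13, 2.63], [-2.58, 2.58]. Speed limits (rad/s): [2.79, 2.79, 3.14, 3.14, 3.14, 3.14].

INTERFACE

Orientations are given as a rotation vector (axis times angle).
In Python, from cell import arm gives the robot as it stands.
- The arm moves only by the tool apply_moves, never from a script. Its argument "deltas" is a list that holds one entry, the list of rows, each a list of 4 numbers: the shift along the tool's x, y, z in m, then the turn about the tool's z in rad. In form: [[[dx, dy, dz, roll], ...]]. A call has 1 to 5 rows; each row is the pose to reach, as a shift and turn from the pose commanded when the call began, along the tool's axes at that moment; what a row does not reach only later rows make up. A row lasts 1/8 s, in which the tool goes at most 62.5 mm and 10.7 degrees, less where a joint would pass 70% of its speed; a pose out of reach is approached as far as the arm can. A call with a gripper value outside its range is refused whole. "claw" is the finger opening in m, from 0 to 0.0854, set as the call begins (left out, the last holds). The fingers move at their own pace and stop on an object; "grip_force" is the grip in N (left out, the last holds). Time passes only in rows, so rows that repeat a pose let the fingers close. It gives the time, the measured TCP pose, the force, the opening and the grip force at its end, in the units of the state.
- arm.observe(): the state, without advancing time (a new reading comes with each control period).
- arm.read_camera(name): name is "scene" or "top" or "wrist"; returns a dict with "pixels" (384x512x3 uint8, red, green, blue), "fx", "fy", "cx", "cy" (pixels), "origin" and "rotation" of the camera in the world. Camera axes: x right, y up, looking along -z (the intrinsics and any distortion apply to the point x, -y, -z); pixel columns grow to the right and rows downward; lengths in mm; the calibration is good to about 2 mm. A picture is of the moment at which its call begins. There is no depth.
- arm.finish_job(): hands the job in; it is judged then, once.
The state is a dict: "clock": time; "q": joint angles; "qd": joint speeds; "tau": joint torques, N m; "ee_pos": TCP position; "tcp_rot": TCP orientation; "contact_force": force on the tool from outside, world axes, zero at the start; "ft_torque": the same for the moment, N m; "opening": opening from 0.0 (shut) to 1.0 (fully open); "finger_force": force on a finger pad.
Only numpy, scipy, OpenCV 4.12 (cv2) and the standard library are available. Lean on these libraries where they do the work, as an engineer would, in place of code of your own. Each camera call takes 0.05 s, during which the arm holds its last target. There are 200 camera calls.

TASK

Push the hood's sloping clear window up with the fingertips, from beneath the metal lip along its lower edge, until the lip is level with the pointer clipped to the side rail, then back away and leave it standing there. Only push: do not pinch the lip between the fingers, do not shift the pointer, and leave the cover, the tape roll and the bottle standing where they are.

Things in the scene. Friction and masses are not known exactly. Their poses are not given: they have to be found in the camera images.
- hood: Fixed bench-top hood, 310 deep, 420 wide, 345 mm tall: white 12 mm base, cream pipe frame, clear cheeks, open below the window. Origin on the table, mid-width, 180 mm behind the base's front edge; x from front to back, y left, z up. Rails at y = +-190 mm slope up and back at 45 degrees and carry the window; its lower edge when shut is at x = -160, z = 60 mm. A tray of covers is fixed inside.
- sash (a joint): Travel of the clear window up its 45 degree slope, m: 0 shut, 0.19 top stop; starts at 0 to 0.03. The window (about 0.56 kg, 344 mm wide, 180 mm along the slope) is counterweighted: it stays where it is left, and friction of about 4 N along the slope resists it, so a level push needs 5 to 8 N.
- lip_root (a point): Root of the dark steel lip along the whole width of the window's lower edge, square to the pane. Its underside faces down and to the robot: push there; below is open space. At the window's lower edge, mid-width; x up the slope, y left, z out of the window (up and towards the robot). Lower plate: x -9 to -3, y -172 to 172, z -6 to 30 mm; upper plate on it: x -3 to 0, z to 24.
- lip_mid (a point): Middle of the lip's outer edge: mid-width, 30 mm out from the pane, mid-thickness of the 6 mm lower plate. Axes as lip_root. About 77 mm above the table when shut. Vertical fingers reaching 20 mm lower than this edge and moved level towards the hood meet the lip here first; then moved along the slope (equally away from the robot and up) they push the window up without slipping.
- pointer_tip (a point): Tip of the thin pointer (5 mm thick along the slope) of a black plastic clip, 26 mm long, on the left (+y) rail. It points at the left end of the lip, as far out from the pane as the lip's outer edge, 177 mm left of the middle. Axes as lip_mid: the lip is level with it when both are equally far up the slope (x). It starts 56 to 174 mm up the slope from the lip.
- pointer (a joint): Place of the pointer along the slope, m, on the scale on which the lip's outer edge (lip_mid) reads joint sash minus 0.006. The clip is stiff (about 15 N) and is not to be moved.
- cover: Loose moulded dark grey cover with a domed top, 56 x 100 x 24 mm, lying in front of the hood near its right corner. Origin at the middle of its underside. Leave alone.
- tape_roll: Loose roll of clear tape lying flat, 72 mm across, hole 48 mm, 25 mm high, in front of the hood near its left corner. Origin at the middle of its underside. Leave alone.
- wipe_bottle: Loose white bottle, 52 mm across, 120 mm tall, standing to the left (+y) of the hood. Origin at the middle of its underside. Leave alone.

How it is judged (in metres and radians):
On the way, in this order (a step that is already met when the one before it is completed fails the run):
1. the fingers push the window up by its lip, at least 50 mm open (value of joint sash above 0.05 m and contact force between the fingers and sash_c0 above 0.5 N), for 0.1 s.
2. the lip stands level with the pointer (x of lip_mid in the frame of pointer_tip between -0.006 and 0.006 m), for 0.2 s.
At the end, for the whole second after the job is handed in: The lip's outer edge is within 6 mm of the pointer along the slope, the window is at rest (under 5 mm/s), the pointer is within 5 mm and cover, tape roll and bottle within 15 mm of where they were (all of step 2 and velocity of joint sash between -0.005 and 0.005 m/s and distance of pointer_tip from where it was at the start of the episode below 0.005 m and distance of each of cover, tape_roll, wipe_bottle from where it was at the start of the episode below 0.015 m); the robot touches nothing.
It fails at once if the lip is pinched (pressed with more than 1 N from beneath and from above at once) (contact force between the fingers and sash_c0 above 1 N and contact force between the fingers and sash_c1 above 1 N).
It fails at once if the pointer is shifted by more than 5 mm (distance of pointer_tip from where it was at the start of the episode above 0.005 m).
It fails at once if the dark cover is moved or lifted by more than 15 mm (distance of cover from where it was at the start of the episode above 0.015 m).
It fails at once if the tape roll is moved or lifted by more than 15 mm (distance of tape_roll from where it was at the start of the episode above 0.015 m).
It fails at once if the bottle is moved or lifted by more than 15 mm (distance of wipe_bottle from where it was at the start of the episode above 0.015 m).
It also fails if it takes over 40 s, if anything falls off the work surface, if the arm or the gripper's body presses on something with over 40 N, if the wrist force passes 120 N, or if a joint passes its speed limit or range.

## Working session

There is one attempt and no reset: what is moved stays moved. The work goes in short steps, Python scripts to look and compute and a tool call to move; the robot and the scene stay as the last step left them, time stands still between calls to the robot, and variables do not carry over. Pictures are saved under pics/ and viewed, at most 10 in all, crops included, and the job is handed in when it is done.

Besides the shell and the picture viewer there is one more tool, called after "Emit:" as name([rows], argument=value, ...), one row to a line, values as JSON. apply_moves: Moves the arm, as the interface text tells. Its arguments: {"type":"object","properties":{"deltas":{"type":"array"},"claw":{"type":"number"},"grip_force":{"type":"number"}},"required":["deltas"]}

```bash
ls; mkdir -p pics; python3 - <<'E'
from cell import arm
import cv2,json,numpy as np
s=arm.observe();print(s)
for n in("scene","top"):
    c=arm.read_camera(n);cv2.imwrite(f"pics/{n}0.png",c["pixels"][...,::-1])
    print(n,{k:np.round(v,4).tolist() for k,v in c.items() if k!="pixels"})
E
```

```text
pics
{'clock': 0.0, 'q': array([-1.25121172e+00,  2.17770887e-01,  1.61496091e+00,  1.29937740e-05,
        1.31131044e+00, -1.12228182e-01]), 'qd': array([-1.04937412e-03,  1.62484893e-03,  8.55668025e-04, -1.35501260e-03,
        3.11264386e-05, -1.95995520e-03]), 'tau': array([ 1.27436797e-04, -3.96850312e+01, -3.03849328e+01, -1.49493753e-04,
        9.83542297e-03,  5.06071814e-06]), 'ee_pos': array([ 261.3177078 , -566.83024768,  229.9439288 ]), 'tcp_rot': array([-3.06627306e+00, -6.72505024e-01,  3.78309683e-04]), 'contact_force': array([ 0.63527876, -0.23679026,  0.67599467]), 'ft_torque': array([-0.01284229,  0.0481955 ,  0.00925013]), 'finger_force': 0.0, 'opening': 1.0034417295494522}
scene {'fx': 407.2522, 'fy': 407.2522, 'cx': 252.5151, 'cy': 188.0952, 'origin': [989.0284, -270.8758, 779.1333], 'rotation': [0.5851, 0.2948, 0.8661]}
top {'fx': 351.6435, 'fy': 351.6435, 'cx': 252.2856, 'cy': 182.4455, 'origin': [476.5777, 81.1044, 897.3155], 'rotation': [0.1043, -0.1099, -1.5895]}
```

View pics/scene0.png

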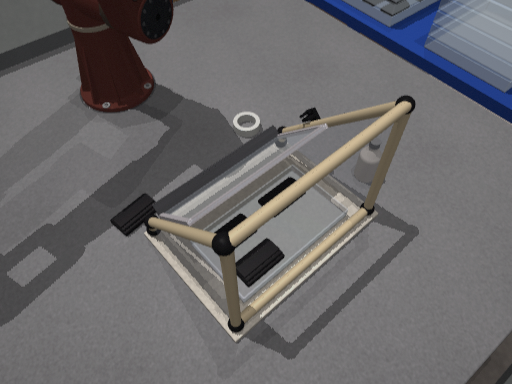

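View pics/top0.png

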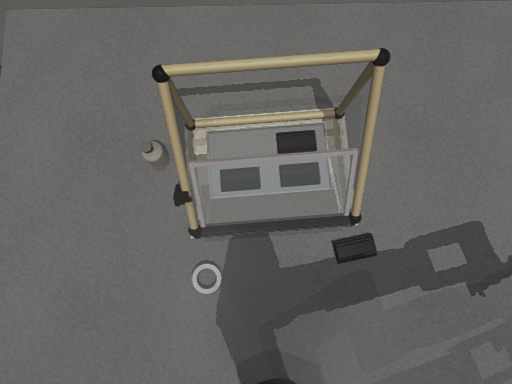

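The hood faces the robot. In the top view the lip is the dark band from about (200,228) to (352,213), and the pointer clip is on the left rail near (182,195). The tape roll is at (207,278), the cover at (355,248) and the bottle at (152,151). I'll enlarge this area.

```bash
python3 - <<'E'
import cv2,numpy as np
a=cv2.imread("pics/top0.png")
l=cv2.resize(a[150:250,150:250],None,fx=6,fy=6,interpolation=cv2.INTER_CUBIC)[:, :400]
r=cv2.resize(a[150:250,310:380],None,fx=6,fy=6,interpolation=cv2.INTER_CUBIC)[:, :396]
m=np.hstack([l,r]);cv2.imwrite("pics/crop0.png",np.clip(m.astype(float)*1.8,0,255).astype(np.uint8))
E
```

```text
(no output)
```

View pics/crop0.png

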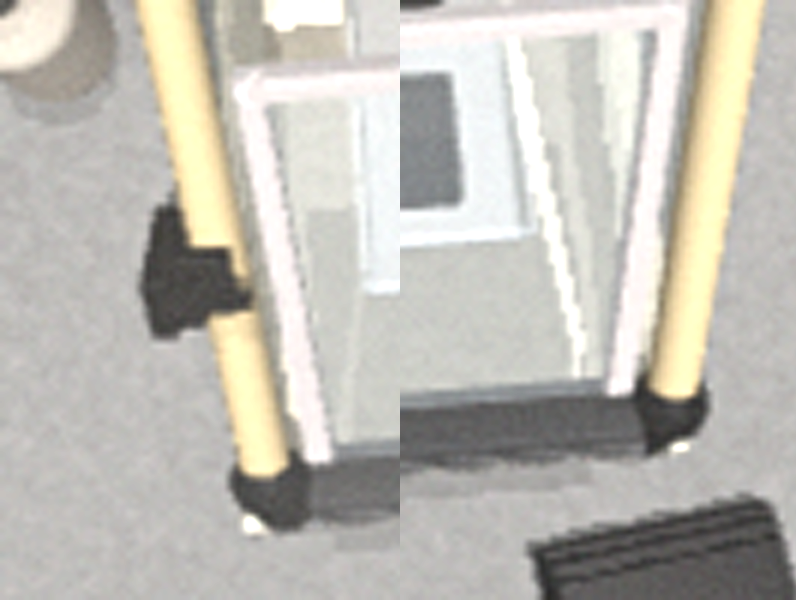

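The crop shows the base's white front corners at about (192.2,238.8) and (356.7,225) in full-image pixels. The lip's outer edge runs from (201.7,237) to (350,225), and the pointer tip is at about (191.7,199.7).

```bash
cat > h.py <<'E'
from cell import arm
import numpy as np,cv2
from scipy.spatial.transform import Rotation as R
def ray(c,u,v):
    d=np.array([(u-c["cx"])/c["fx"],-(v-c["cy"])/c["fy"],-1])
    return np.array(c["origin"]),R.from_rotvec(c["rotation"]).as_matrix()@d
def hit(c,uv,p,n):
    o,d=ray(c,*uv);return o+d*(np.dot(np.array(p)-o,n)/np.dot(d,n))
def proj(c,P):
    q=R.from_rotvec(c["rotation"]).as_matrix().T@(np.array(P)-c["origin"])
    return c["cx"]+c["fx"]*q[0]/-q[2],c["cy"]+c["fy"]*q[1]/q[2]
E
python3 - <<'E'
from h import *
c=arm.read_camera("top");z=np.array([0,0,1.])
L=hit(c,(192.2,238.8),(0,0,12),z);Rr=hit(c,(356.7,225),(0,0,12),z)
print("base corners",L,Rr,np.linalg.norm(L-Rr))
d=(L-Rr)/np.linalg.norm(L-Rr);yaw=np.arctan2(-d[0],d[1]);ex=np.array([d[1],-d[0],0])
O=(L+Rr)/2+180*ex;O[2]=0;print("O",O,"yaw",yaw)
k=2**-.5;n=-ex*k+z*k;up=ex*k+z*k
P0=O-185.5*ex+77*z
for nm,uv in dict(lipL=(201.7,237.2),lipR=(350,225),tip=(191.7,199.7)).items():
    h=hit(c,uv,P0,n);print(nm,h,"t",(h-P0)@up,"y",(h-P0)@d)
P1=O-160*ex+60*z
for nm,uv in dict(pL=(203,227),pR=(346.7,215.8)).items():
    h=hit(c,uv,P1,n);print(nm,h,"t",(h-P1)@up,"y",(h-P1)@d)
for uv in((207,278),(355,248)):print(hit(c,uv,(0,0,25),z))
for y in(210,-210):print("back corner px",proj(c,O+130*ex+y*d+12*z))
E
```

```text
base corners [459.47098959 228.99323349  12.        ] [ 484.69189884 -182.17094376   12.        ] 411.93697929903095
O [651.7437606   34.43167445   0.        ] yaw 0.06126347964137638
lipL [464.02066089 195.14034051  84.96848709] t 11.269142515782931 y 171.90055100614524
lipR [ 484.35920947 -145.23898942   84.42909973] t 10.506333594592311 y -169.0854514386927
tip [543.11837018 204.69179446 164.50259683] t 123.74735918260747 y 176.59131598288425
pL [487.30609913 194.75095539  65.68640122] t 8.04178571955734 y 170.0862415946805
pR [ 506.28556509 -144.44338468   63.8630321 ] t 5.463152388127594 y -169.63378400012817
[365.48831767 190.97373702  25.        ]
[ 428.93452354 -170.70185411   25.        ]
back corner px (np.float64(183.55345424807945), np.float64(118.83134648496917))
back corner px (np.float64(343.7022688184503), np.float64(106.1279215410186))
```

Emit:
apply_moves([
  [[0.035,-0.043,0,0.05],[0.07,-0.086,0,0.1],[0.105,-0.129,0,0.2],[0.14,-0.172,0,0.3],[0.175,-0.215,0,0.371]],
], claw=0)

```text
clock: 0.78
ee_pos: [330.6, -297.2, 231.0]
tcp_rot: [-3.14, -0.091, -0.0]
contact_force: [0.3, -0.4, -0.4]
opening: -0.001
finger_force: 0.0
```

```bash
python3 - <<'E'
from h import *
s=arm.observe();M=R.from_rotvec(s["tcp_rot"]).as_matrix();print(s["clock"],s["ee_pos"],M.round(3).tolist(),s["opening"])
print(M.T@(np.array([414,21,230])-s["ee_pos"]))
E
```

```text
0.775 [ 330.59968708 -297.23521913  231.01287877] [[0.998, 0.058, 0.0], [0.058, -0.998, 0.0], [0.0, -0.0, -1.0]] -0.0005091054813338239
[ 101.61206283 -312.89611069    1.14254876]
```

Emit:
apply_moves([
  [[0.02,-0.055,0,0],[0.04,-0.11,0,0],[0.06,-0.165,0,0],[0.08,-0.22,0,0],[0.095,-0.275,0,0]],
])

```text
clock: 1.4
ee_pos: [408.8, -17.0, 231.4]
tcp_rot: [3.14, 0.095, 0.001]
contact_force: [0.3, 0.1, 0.6]
opening: 0.003
finger_force: 0.0
```

Emit:
apply_moves([
  [[0.003,-0.035,0.04,0],[0.006,-0.038,0.08,0],[0.006,-0.038,0.13,0],[0.006,-0.038,0.165,0],[0.006,-0.038,0.165,0]],
])

```text
clock: 2.02
ee_pos: [408.7, 19.9, 63.4]
tcp_rot: [-3.139, -0.096, 0.013]
contact_force: [1.1, -0.5, -0.0]
opening: -0.002
finger_force: 0.0
```

```bash
python3 - <<'E'
from h import *
s=arm.observe();print(s["clock"],s["ee_pos"],s["contact_force"])
a=arm.read_camera("top")["pixels"];b=arm.read_camera("wrist");print(b["origin"],b["rotation"])
i=np.hstack([a[100:330,130:400],b["pixels"][::1,::1][:230*384//230][:230]]) if 0 else a
cv2.imwrite("pics/top1.png",cv2.resize(np.clip(a[130:300,150:380,::-1]*1.7,0,255).astype(np.uint8),None,fx=3.4,fy=3.4,interpolation=2))
E
```

```text
2.025 [408.71759796  19.93772074  63.40257087] [ 1.08095987 -0.48205069 -0.04944526]
[483.50567285  24.27779071 208.18785819] [-0.23698054  0.22451637 -1.49773216]
```

View pics/top1.png

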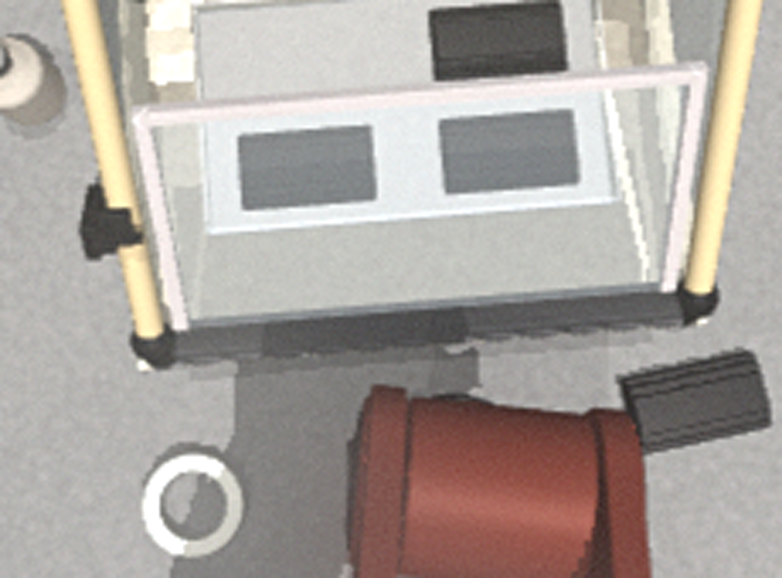

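The gripper is low in front of the lip's middle, clear of the tape and the cover. The lip's left end and the pointer tip at about (140,235) in the crop are both visible. I'll go forward to contact.

Emit:
apply_moves([
  [[0.012,0,0,0],[0.024,0,0,0],[0.032,0,0,0],[0.038,0,0,0],[0.042,0,0,0]],
])

```text
clock: 2.75
ee_pos: [454.6, 22.0, 66.3]
tcp_rot: [-3.14, -0.096, 0.0]
contact_force: [0.9, -0.3, 0.1]
opening: 0.002
finger_force: 0.0
```

Emit:
apply_moves([
  [[0.002,0,0,0],[0.004,0,0,0],[0.006,0,0,0],[0.008,0,0,0]],
])

```text
clock: 3.25
ee_pos: [462.3, 22.5, 66.3]
tcp_rot: [-3.14, -0.095, 0.0]
contact_force: [-1.1, 0.4, 0.2]
opening: 0.001
finger_force: 0.0
```

Emit:
apply_moves([
  [[0.002,0,0,0],[0.004,0,0,0],[0.006,0,0,0]],
])

```text
clock: 3.62
ee_pos: [463.4, 22.7, 65.5]
tcp_rot: [3.14, 0.097, -0.019]
contact_force: [-13.5, -1.8, 13.0]
opening: -0.002
finger_force: 7.0
```

Emit:
apply_moves([
  [[0.003,0,-0.004,0],[0.007,0,-0.008,0],[0.011,0,-0.012,0],[0.015,0,-0.016,0],[0.019,0,-0.02,0]],
])

```text
clock: 4.25
ee_pos: [482.4, 23.8, 84.8]
tcp_rot: [3.14, 0.097, -0.019]
contact_force: [-9.7, -1.5, 4.2]
opening: -0.001
finger_force: 4.8
```

Emit:
apply_moves([
  [[0.004,0,-0.004,0],[0.008,0,-0.008,0],[0.012,0,-0.012,0],[0.016,0,-0.016,0],[0.02,0,-0.02,0]],
])

```text
clock: 4.88
ee_pos: [502.4, 25.0, 104.9]
tcp_rot: [3.14, 0.096, -0.019]
contact_force: [-9.0, -0.9, 4.7]
opening: 0.001
finger_force: 4.9
```

Emit:
apply_moves([
  [[0.004,0,-0.004,0],[0.008,0,-0.008,0],[0.012,0,-0.012,0],[0.016,0,-0.016,0],[0.02,0,-0.02,0]],
])

```text
clock: 5.5
ee_pos: [522.5, 26.2, 125.0]
tcp_rot: [3.14, 0.096, -0.019]
contact_force: [-9.7, -1.1, 4.3]
opening: 0.001
finger_force: 5.0
```

```bash
python3 - <<'E'
from h import *
s=arm.observe();print(s["clock"],s["ee_pos"],s["contact_force"])
a=arm.read_camera("top")["pixels"]
a=np.clip(a[150:250,150:280,::-1]*1.8,0,255).astype(np.uint8)
cv2.imwrite("pics/top2.png",cv2.resize(a,None,fx=6,fy=6,interpolation=2))
E
```

```text
5.5 [522.52318343  26.15246105 124.95208436] [-9.67466384 -1.13480154  4.27668654]
```

View pics/top2.png

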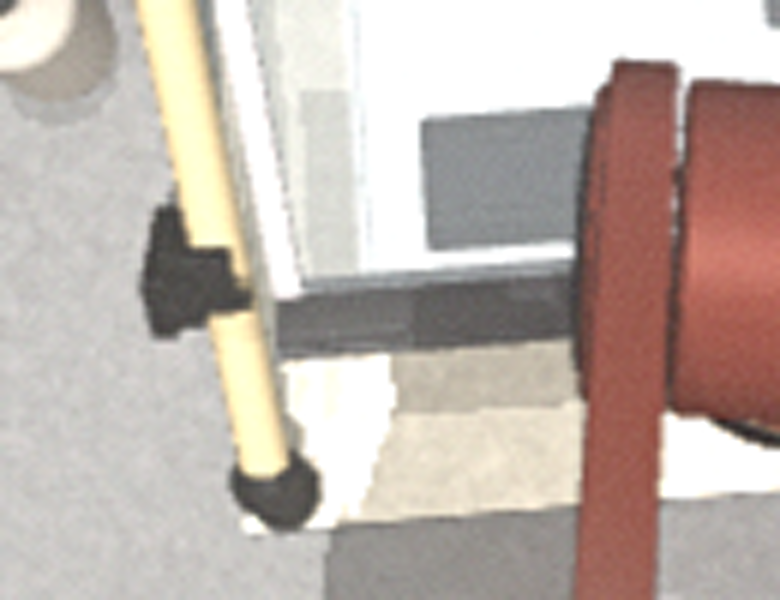

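The lip's lower-left outer corner is at crop (280,357), full-image (196.7,209.5). The pointer tip is unmoved at crop (250,298), full-image (191.7,199.7). I'll work out the remaining travel.

```bash
python3 - <<'E'
from h import *
c=arm.read_camera("top");z=np.array([0,0,1.]);yaw=.0613
ex=np.array([np.cos(yaw),np.sin(yaw),0]);d=np.array([-ex[1],ex[0],0])
O=np.array([651.7,34.4,0]);k=2**-.5;n=-ex*k+z*k;up=ex*k+z*k;P0=O-185.5*ex+77*z
for uv in((280,357),(570,341),(250,287),(250,298),(250,308)):
    h=hit(c,(150+(uv[0]-2.5)/6,150+(uv[1]-2.5)/6),P0,n);print(uv,"t",(h-P0)@up,"y",(h-P0)@d)
# edge profile along the slope at several y: brightness just below and on the lip
g=c["pixels"].astype(float).mean(2).astype(np.float32)
def prof(y,ts):
    px=np.array([proj(c,P0+d*y+up*t) for t in ts],np.float32)
    return cv2.remap(g,px[:,:1],px[:,1:],1).ravel()
ts=np.arange(70,150,2)
for y in(165,150,135,100,180,177,174):print(y,prof(y,ts).astype(int).tolist())
E
```

```text
(280, 357) t 97.02601748079053 y 171.21728855154143
(570, 341) t 93.25947022211251 y 67.9772295145034
(250, 287) t 130.01412977371925 y 176.5511223642966
(250, 298) t 125.12096457678508 y 177.34499263078638
(250, 308) t 120.63821120283892 y 178.07227741933437
165 [170, 167, 164, 163, 156, 149, 144, 142, 143, 146, 152, 153, 147, 108, 77, 58, 63, 62, 65, 71, 66, 64, 64, 63, 62, 59, 60, 79, 120, 148, 149, 149, 149, 149, 148, 148, 147, 147, 148, 149]
150 [158, 159, 159, 158, 158, 159, 161, 162, 160, 154, 151, 151, 143, 114, 75, 74, 69, 65, 67, 67, 66, 65, 61, 61, 61, 61, 60, 62, 70, 85, 88, 96, 111, 118, 120, 120, 118, 118, 119, 119]
135 [152, 154, 158, 161, 161, 155, 150, 152, 152, 152, 154, 155, 143, 106, 80, 67, 68, 65, 66, 68, 65, 63, 63, 62, 61, 61, 60, 61, 74, 82, 87, 95, 127, 140, 141, 141, 144, 144, 144, 145]
100 [103, 105, 108, 107, 106, 106, 105, 103, 103, 102, 101, 102, 93, 76, 54, 55, 54, 52, 52, 52, 53, 53, 52, 52, 52, 51, 52, 56, 66, 86, 89, 104, 136, 148, 126, 98, 79, 81, 80, 80]
180 [128, 130, 129, 129, 129, 129, 130, 131, 130, 129, 128, 130, 130, 129, 130, 131, 131, 129, 124, 121, 120, 122, 124, 125, 121, 76, 52, 42, 42, 51, 60, 68, 71, 93, 109, 108, 100, 97, 98, 106]
177 [104, 103, 104, 106, 106, 105, 105, 106, 107, 107, 107, 106, 106, 107, 108, 108, 106, 105, 104, 103, 102, 103, 103, 105, 104, 84, 75, 65, 58, 60, 70, 80, 86, 101, 108, 109, 107, 108, 107, 108]
174 [94, 100, 96, 95, 92, 87, 87, 90, 92, 94, 96, 95, 89, 88, 92, 92, 87, 86, 89, 88, 89, 92, 95, 95, 95, 95, 91, 90, 91, 92, 90, 88, 88, 87, 94, 97, 97, 93, 90, 87]
```

Emit:
apply_moves([
  [[0.004,0,-0.004,0],[0.008,0,-0.008,0],[0.012,0,-0.012,0],[0.0155,0,-0.0155,0],[0.0155,0,-0.0155,0]],
])

```text
clock: 6.22
ee_pos: [539.0, 27.1, 141.3]
tcp_rot: [3.14, 0.096, -0.015]
contact_force: [-10.1, -1.6, 6.3]
opening: -0.0
finger_force: 4.9
```

```bash
python3 - <<'E'
from h import *
s=arm.observe();print(s["clock"],s["ee_pos"],s["contact_force"])
c=arm.read_camera("top");z=np.array([0,0,1.]);yaw=.0613
ex=np.array([np.cos(yaw),np.sin(yaw),0]);d=np.array([-ex[1],ex[0],0])
O=np.array([651.7,34.4,0]);k=2**-.5;n=-ex*k+z*k;up=ex*k+z*k;P0=O-185.5*ex+77*z
g=c["pixels"].astype(float).mean(2).astype(np.float32)
ts=np.arange(106,144,2)
for y in(165,150,135,100,180,177):
    px=np.array([proj(c,P0+d*y+up*t) for t in ts],np.float32);print(y,cv2.remap(g,px[:,:1],px[:,1:],1).ravel().astype(int).tolist())
a=np.clip(c["pixels"][165:225,165:245,::-1]*1.8,0,255).astype(np.uint8)
w=arm.read_camera("scene")["pixels"][95:155,260:340,::-1]
f=lambda i:cv2.resize(i,None,fx=5,fy=5,interpolation=2)
cv2.imwrite("pics/v3.png",np.hstack([f(a),f(np.ascontiguousarray(w))]))
E
```

```text
6.225 [538.95276829  27.11741813 141.27527617] [-10.07333618  -1.62558488   6.29704228]
165 [151, 150, 148, 146, 146, 151, 112, 79, 65, 61, 61, 65, 71, 66, 64, 63, 62, 59, 59]
150 [148, 148, 149, 151, 153, 131, 100, 72, 76, 73, 65, 65, 66, 67, 66, 63, 62, 61, 61]
135 [165, 165, 164, 162, 161, 156, 111, 82, 67, 65, 63, 67, 71, 64, 63, 63, 62, 60, 62]
100 [105, 106, 107, 107, 107, 93, 73, 55, 55, 54, 51, 52, 52, 53, 54, 55, 53, 53, 53]
180 [126, 123, 123, 125, 125, 126, 123, 77, 53, 42, 41, 50, 61, 70, 74, 94, 110, 110, 104]
177 [104, 104, 104, 104, 104, 107, 107, 87, 77, 67, 58, 61, 71, 81, 85, 102, 109, 111, 109]
```

View pics/v3.png

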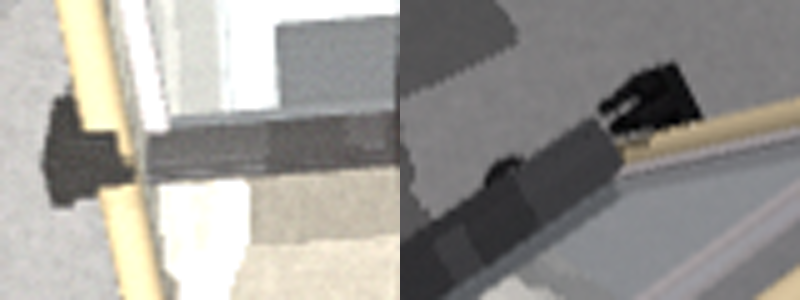

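The lip's left end now lies almost level with the pointer tip: its lower edge is at t≈118 and the pointer's is at t≈120. About 1.5–2 mm remains.

Emit:
apply_moves([
  [[0.0007,0,-0.0007,0],[0.0013,0,-0.0013,0],[0.0013,0,-0.0013,0],[0.0013,0,-0.0013,0]],
])

```text
clock: 6.82
ee_pos: [539.6, 27.2, 142.0]
tcp_rot: [3.14, 0.096, -0.017]
contact_force: [-11.0, -1.4, 5.3]
opening: 0.001
finger_force: 5.0
```

Emit:
apply_moves([
  [[-0.005,0,0.0,0],[-0.015,0,0.0,0],[-0.03,0,0.0,0],[-0.05,0,0.0,0],[-0.07,0,0,0]],
])

```text
clock: 7.45
ee_pos: [472.8, 23.2, 143.1]
tcp_rot: [-3.14, -0.096, -0.0]
contact_force: [-0.0, -0.4, 0.1]
opening: 0.001
finger_force: 0.0
```

Emit:
apply_moves([
  [[-0.01,0,0,0],[-0.01,0,0,0],[-0.01,0,0,0],[-0.01,0,0,0]],
])

```text
clock: 7.95
ee_pos: [464.8, 22.5, 143.3]
tcp_rot: [3.14, 0.095, 0.001]
contact_force: [-0.5, -0.1, 0.1]
opening: -0.002
finger_force: 0.0
```

```bash
python3 - <<'E'
from h import *
s=arm.observe();print(s["clock"],s["ee_pos"],s["contact_force"])
c=arm.read_camera("top");z=np.array([0,0,1.]);yaw=.0613
ex=np.array([np.cos(yaw),np.sin(yaw),0]);d=np.array([-ex[1],ex[0],0])
O=np.array([651.7,34.4,0]);k=2**-.5;n=-ex*k+z*k;up=ex*k+z*k;P0=O-185.5*ex+77*z
g=c["pixels"].astype(float).mean(2).astype(np.float32)
ts=np.arange(106,144,2)
for y in(165,150,135,100,180,177):
    px=np.array([proj(c,P0+d*y+up*t) for t in ts],np.float32);print(y,cv2.remap(g,px[:,:1],px[:,1:],1).ravel().astype(int).tolist())
a=np.clip(c["pixels"][165:225,165:245,::-1]*1.8,0,255).astype(np.uint8)
w=arm.read_camera("scene")["pixels"][95:155,260:340,::-1]
f=lambda i:cv2.resize(i,None,fx=5,fy=5,interpolation=2)
cv2.imwrite("pics/v4.png",np.hstack([f(a),f(np.ascontiguousarray(w))]))
E
```

```text
7.95 [464.75033233  22.52337182 143.31789971] [-0.48585472 -0.14504839  0.13612297]
165 [143, 143, 140, 138, 139, 142, 119, 92, 70, 69, 64, 62, 66, 64, 63, 61, 60, 59, 57]
150 [140, 140, 140, 142, 145, 147, 133, 84, 69, 60, 57, 60, 64, 63, 60, 61, 60, 60, 60]
135 [156, 157, 156, 153, 151, 146, 114, 86, 69, 73, 65, 62, 63, 66, 62, 61, 60, 58, 58]
100 [100, 99, 100, 100, 101, 100, 89, 59, 53, 51, 49, 51, 50, 51, 53, 51, 52, 53, 51]
180 [120, 117, 116, 117, 119, 120, 116, 75, 52, 41, 41, 49, 58, 67, 70, 89, 104, 104, 97]
177 [99, 98, 98, 99, 100, 102, 101, 83, 73, 63, 54, 59, 67, 76, 81, 96, 104, 106, 103]
```

View pics/v4.png

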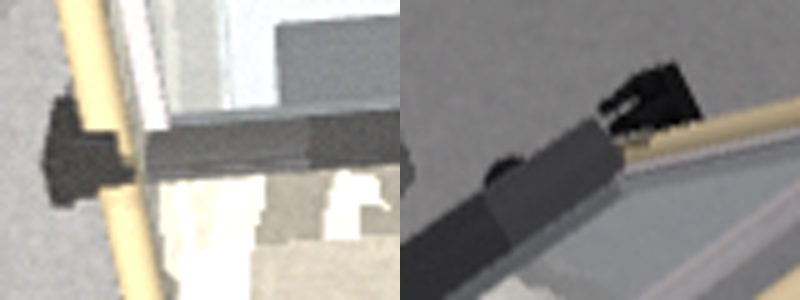

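The lip and the pointer look level in both views. I'll cross-check with the scene camera, where the lip's outer corner is at full-image (297,118.6) and the pointer tip at (300.6,116.4).

```bash
python3 - <<'E'
from h import *
c=arm.read_camera("scene");z=np.array([0,0,1.]);yaw=.0613
ex=np.array([np.cos(yaw),np.sin(yaw),0]);d=np.array([-ex[1],ex[0],0])
O=np.array([651.7,34.4,0]);k=2**-.5;n=-ex*k+z*k;up=ex*k+z*k;P0=O-185.5*ex+77*z
print("lip corner",proj(c,P0+up*125+d*172))
for t in(116,119,122,125,128):print(t,[np.round(proj(c,P0+up*t+d*177+n*q),1).tolist() for q in(-2.5,0,2.5)])
E
```

```text
lip corner (np.float64(298.91386518506545), np.float64(116.46790043507157))
116 [[298.7, 117.0], [298.2, 116.0], [297.7, 115.0]]
119 [[299.5, 116.8], [299.0, 115.8], [298.4, 114.8]]
122 [[300.3, 116.6], [299.8, 115.6], [299.2, 114.6]]
125 [[301.1, 116.4], [300.5, 115.4], [300.0, 114.3]]
128 [[301.9, 116.2], [301.3, 115.1], [300.8, 114.1]]
```

The coarse scene reading suggests the pointer may be a few mm higher. I'll take a close wrist view, shifting left while staying clear of everything.

Emit:
apply_moves([
  [[0,-0.03,-0.01,0],[0,-0.06,-0.02,0],[0,-0.09,-0.02,0],[0,-0.12,-0.02,0],[0,-0.12,-0.02,0]],
])

```text
clock: 8.72
ee_pos: [456.7, 143.7, 163.1]
tcp_rot: [-3.14, -0.1, -0.0]
contact_force: [-0.4, -0.2, 0.8]
opening: 0.002
finger_force: 0.0
```

```bash
python3 - <<'E'
from h import *
c=arm.read_camera("wrist");z=np.array([0,0,1.]);yaw=.0613
ex=np.array([np.cos(yaw),np.sin(yaw),0]);d=np.array([-ex[1],ex[0],0])
O=np.array([651.7,34.4,0]);k=2**-.5;n=-ex*k+z*k;up=ex*k+z*k;P0=O-185.5*ex+77*z
print(arm.observe()["clock"],c["origin"],c["fx"])
for q in(118,122,125):print(proj(c,P0+up*q+d*177),proj(c,P0+up*q+d*172))
cv2.imwrite("pics/w5.png",cv2.resize(np.clip(c["pixels"][...,::-1]*1.4,0,255).astype(np.uint8),None,fx=1.5,fy=1.5))
E
```

```text
8.775 [528.65920245 148.68686489 306.0742988 ] 303.3930942162319
(np.float64(132.46642454860884), np.float64(63.47524481720505)) (np.float64(143.66769262229337), np.float64(63.50645296704718))
(np.float64(129.1714475058612), np.float64(55.811664858701505)) (np.float64(140.6720605412892), np.float64(55.84377724788109))
(np.float64(126.58228892595719), np.float64(49.789703690257625)) (np.float64(138.31812511266463), np.float64(49.82252918882017))
```

View pics/w5.png

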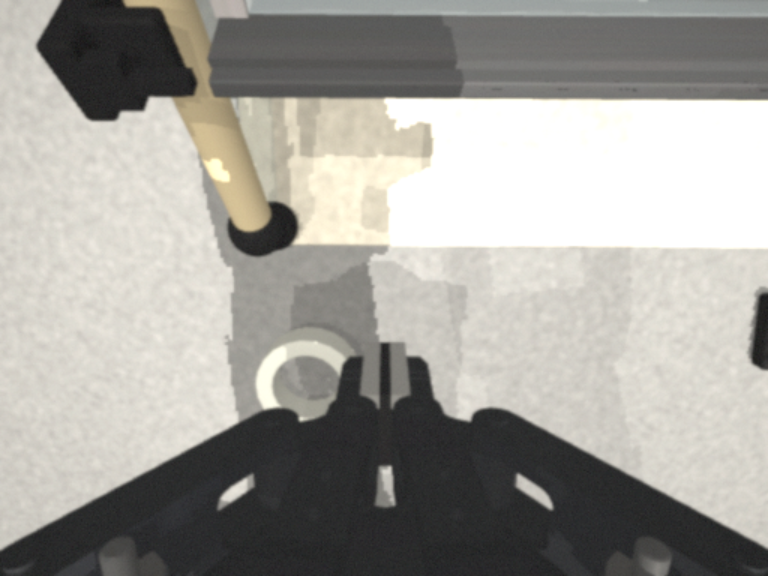

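The wrist view shows the pointer's tip, lower edge at row ~95, beside the lip's outer face at rows ~80–97. They are level to within about 2.5 mm, inside the 6 mm tolerance, and the robot is clear of everything.

```bash
python3 -c "
from cell import arm
print(arm.finish_job())"
```

```text
the job is handed in; nothing more can be done
None
```

I pushed the window up by its lip until it stood level with the pointer (within about 2.5 mm by the camera views), backed the arm clear, and handed the job in; no verdict came back.

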